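Shelve the junction boxes by size

TASK

Put the four loose aluminium junction boxes away on the low shelf, one in each taped bay, lined up by size: the largest in the bay next to the upright steel divider, then each next smaller one along, ending with the smallest beside the carton. Stand each flat with its lid up, in the middle of its bay and with its length running front to back like the bay, and leave the carton where it is.

Things in the scene. Friction and masses are not known exactly. Their poses are not given: they have to be found in the camera images.
- box_1: The largest of four die-cast aluminium junction boxes, alike but for size: 115 mm long (its x axis), 62 mm wide (y), 48 mm high (z up), closed lid flush with the sides, four dark screw heads on top, a black blanking plug in each short end and dark round knock-outs along the sides. Grip it across its width. Loose, standing lid up on the bench in front of the shelf. Origin at the centre of its underside.
- box_2: The second largest of four die-cast aluminium junction boxes, alike but for size: 92 mm long (its x axis), 54 mm wide (y), 40 mm high (z up), closed lid flush with the sides, four dark screw heads on top, a black blanking plug in each short end and dark round knock-outs along the sides. Grip it across its width. Loose, standing lid up on the bench in front of the shelf. Origin at the centre of its underside.
- box_3: The second smallest of four die-cast aluminium junction boxes, alike but for size: 70 mm long (its x axis), 46 mm wide (y), 34 mm high (z up), closed lid flush with the sides, four dark screw heads on top, a black blanking plug in each short end and dark round knock-outs along the sides. Grip it across its width. Loose, standing lid up on the bench in front of the shelf. Origin at the centre of its underside.
- box_4: The smallest of four die-cast aluminium junction boxes, alike but for size: 52 mm long (its x axis), 38 mm wide (y), 28 mm high (z up), closed lid flush with the sides, four dark screw heads on top, a black blanking plug in each short end and dark round knock-outs along the sides. Grip it across its width. Loose, standing lid up on the bench in front of the shelf. Origin at the centre of its underside.
- bay_a: One of four identical bays, white tape outlines 126 mm front to back (x) by 78 mm along the row (y), flat on the deck of a low fixed shelf (150 mm front to back, 580 mm long, flat deck 40 mm above the bench, no rim). The bays stand side by side about 100 mm apart from centre to centre. Origin at the middle of the outline, on the deck. The letter does not tell the place in the row: go by the positions.
- bay_b: One of four identical bays, white tape outlines 126 mm front to back (x) by 78 mm along the row (y), flat on the deck of a low fixed shelf (150 mm front to back, 580 mm long, flat deck 40 mm above the bench, no rim). The bays stand side by side about 100 mm apart from centre to centre. Origin at the middle of the outline, on the deck. The letter does not tell the place in the row: go by the positions.
- bay_c: One of four identical bays, white tape outlines 126 mm front to back (x) by 78 mm along the row (y), flat on the deck of a low fixed shelf (150 mm front to back, 580 mm long, flat deck 40 mm above the bench, no rim). The bays stand side by side about 100 mm apart from centre to centre. Origin at the middle of the outline, on the deck. The letter does not tell the place in the row: go by the positions.
- bay_d: One of four identical bays, white tape outlines 126 mm front to back (x) by 78 mm along the row (y), flat on the deck of a low fixed shelf (150 mm front to back, 580 mm long, flat deck 40 mm above the bench, no rim). The bays stand side by side about 100 mm apart from centre to centre. Origin at the middle of the outline, on the deck. The letter does not tell the place in the row: go by the positions.
- divider: Upright sheet-steel shelf divider, 3 mm thick and 62 mm high on a flat 130 x 50 mm foot, fixed on the shelf at one end of the row of bays (left or right, it varies), about 100 mm from the middle of the nearest bay. Origin at the centre of its foot, on the deck.
- carton: Small cardboard carton full of screws, 100 x 50 mm and 55 mm high, loose on the shelf at the other end of the row, about 100 mm from the middle of the nearest bay. Origin at the centre of its underside. To be left alone.
Not all that is in view belongs to the job. What is shaped like the box_2 but green or orange is not meant.

How it is judged (in metres and radians):
At the end, for the whole second after the job is handed in: From the divider outward the bays hold the boxes from largest to smallest, each on the deck, lid up, level and at rest, its middle within 15 mm of the bay's middle, its length within 11 degrees of the bay's front-to-back line; the carton is within 20 mm of where it stood (horizontal distance between box_1 and divider between 0.07 and 0.13 m and (horizontal distance between box_1 and bay_a below 0.015 m or horizontal distance between box_1 and bay_b below 0.015 m or horizontal distance between box_1 and bay_c below 0.015 m or horizontal distance between box_1 and bay_d below 0.015 m) and angle between the x axis of each of box_1, box_2, box_3, box_4 and the x axis of divider, either way round below 0.2 rad and angle between each of box_1, box_2, box_3, box_4's own z axis and vertical below 0.08 rad and height (world z) of box_1 between 0.036 and 0.044 m and linear speed of each of box_1, box_2, box_3, box_4 below 0.02 m/s and angular speed of each of box_1, box_2, box_3, box_4 below 0.1 rad/s and horizontal distance between box_2 and divider between 0.17 and 0.23 m and (horizontal distance between box_2 and bay_a below 0.015 m or horizontal distance between box_2 and bay_b below 0.015 m or horizontal distance between box_2 and bay_c below 0.015 m or horizontal distance between box_2 and bay_d below 0.015 m) and height (world z) of box_2 between 0.036 and 0.044 m and horizontal distance between box_3 and divider between 0.27 and 0.33 m and (horizontal distance between box_3 and bay_a below 0.015 m or horizontal distance between box_3 and bay_b below 0.015 m or horizontal distance between box_3 and bay_c below 0.015 m or horizontal distance between box_3 and bay_d below 0.015 m) and height (world z) of box_3 between 0.036 and 0.044 m and horizontal distance between box_4 and divider between 0.37 and 0.43 m and (horizontal distance between box_4 and bay_a below 0.015 m or horizontal distance between box_4 and bay_b below 0.015 m or horizontal distance between box_4 and bay_c below 0.015 m or horizontal distance between box_4 and bay_d below 0.015 m) and height (world z) of box_4 between 0.036 and 0.044 m and distance of carton from where it was at the start of the episode below 0.02 m); the robot touches nothing.
It fails at once if the carton is knocked out of its place by more than 20 mm (distance of carton from where it was at the start of the episode above 0.02 m).
It also fails if it takes over 104 s, if anything falls off the work surface, if the arm or the gripper's body presses on something with over 40 N, if the wrist force passes 120 N, or if a joint passes its speed limit or range.

ROBOT

A 6-joint arm with a two-finger parallel gripper is mounted at the origin on the work surface. World frame = base frame: x ahead of the robot, y to its left, z up, the work surface at z = 0. Lengths are in mm, angles in rad, forces in N, time in s.
With the tool pointing down it reaches from about 400 to 925 mm from the base axis. Payload 12.5 kg.
Tool frame: the origin (TCP) lies on the centre line of the jaws, within the pads' length; the fingertips stand 19 mm ahead of it and the grasp point (between the pads) is the TCP; z points along the fingers, y is the line along which they close (so a half turn about z gives the same grasp; the last joint's range is limited). The gripper opens to 95 mm and grips with 3 to 60 N. Pads are 20 mm wide; open, the fingers measure 119 mm over their backs; the gripper's body (75 mm by 180 mm) begins 59 mm behind the grasp point.
Start: joints at [1.134, 0.491, 1.559, -0, 1.092, -0.106], TCP at [202.983, 591.137, 233.661] pointing down, gripper open.
Joint ranges: [-3.1, 3.1], [-0.84, 2.19], [0.05, 2.79], [-1.13, 4.28], [0.06, 2.93], [-2.69, 2.69]. Speed limits (rad/s): [2.22, 2.22, 2.79, 3.14, 3.14, 3.14].

INTERFACE

Orientations are given as [roll, pitch, yaw] about the fixed x, y, z axes, in that order (R = Rz(yaw) Ry(pitch) Rx(roll)).
In Python, from cell import state, read_camera, job_done gives the robot as it stands.
- The arm moves only by the tool arm_command, never from a script. Its argument "deltas" is a list of rows, each an object of numbers: "dx", "dy", "dz": the shift along the world's x, y, z in m; "yaw": the turn about the world's z in degrees. In form: [{"dx": .., "dy": .., "dz": .., "yaw": ..}, ...]. A call has 1 to 20 rows; each row shifts and turns the commanded pose from where the row before left it; what a row does not reach is not made up. A row lasts 1/10 s, in which the tool goes at most 50 mm and 8.59 degrees, less where a joint would pass 70% of its speed; a pose out of reach is approached as far as the arm can. A call with a gripper value outside its range is refused whole. "gripper" is the finger opening in m, from 0 to 0.0951, set as the call begins (left out, the last holds). The fingers move at their own pace and stop on an object; the grip force is fixed at half the most. Time passes only in rows, so rows that do not move let the fingers close. It gives the time, the measured TCP pose, the force, the opening and the grip force at its end, in the units of the state.
- state(): the state, without advancing time (a new reading comes with each control period).
- read_camera(name): name is "side" or "top" or "wrist"; returns a dict with "color" (400x640x3 uint8, red, green, blue), "range_z" (400x640 float32, mm along the optical axis (not along the pixel's ray), 0 where there is no reading), "fx", "fy", "cx", "cy" (pixels), "extrinsics" (4x4, takes a point from camera to world coordinates). Camera axes: x right, y up, looking along -z (the intrinsics and any distortion apply to the point x, -y, -z); pixel columns grow to the right and rows downward; lengths in mm; the calibration is good to about 2 mm. A picture is of the moment at which its call begins.
- job_done(): hands the job in; it is judged then, once.
The state is a dict: "t": time; "joints": joint angles; "qvel": joint speeds; "tau": joint torques, N m; "eef_pos": TCP position; "tcp_rot": TCP orientation; "ft_force": force on the tool from outside, world axes, zero at the start; "moment": the same for the moment, N m; "opening": opening from 0.0 (shut) to 1.0 (fully open); "grip_force": force on a finger pad.
Only numpy, scipy, OpenCV 4.12 (cv2) and the standard library are available. Lean on these libraries where they do the work, as an engineer would, in place of code of your own. Each camera call takes 0.05 s, during which the arm holds its last target. There are 200 camera calls.

## Working session

There is one attempt and no reset: what is moved stays moved. The work goes in short steps, Python scripts to look and compute and a tool call to move; the robot and the scene stay as the last step left them, time stands still between calls to the robot, and variables do not carry over. Pictures are saved under pics/ and viewed, at most 14 in all, crops included, and the job is handed in when it is done.

Besides the shell and the picture viewer there is one more tool, called after ">>>" as name([rows], argument=value, ...), one row to a line, values as JSON. arm_command: Moves the arm, as the interface text tells. Its arguments: {"type":"object","properties":{"deltas":{"type":"array"},"gripper":{"type":"number"}},"required":["deltas"]}

```bash
ls; mkdir -p pics
python3 - <<'E'
from cell import state, read_camera
import cv2,numpy as np
print(state())
for n in("top","side"):
    d=read_camera(n); np.savez(f"{n}0.npz",**d); cv2.imwrite(f"pics/{n}0.png",d["color"][:,:,::-1]); print(n,d["fx"],d["fy"],d["cx"],d["cy"],d["extrinsics"].round(3).tolist(),d.keys())
E
```

```text
pics
{'t': 0.0, 'joints': array([ 1.13439575e+00,  4.91559896e-01,  1.55947110e+00, -2.27569729e-05,
        1.09168934e+00, -1.05630585e-01]), 'qvel': array([ 0.00107699, -0.00098151,  0.00099912,  0.0009676 ,  0.0002439 ,
        0.00173847]), 'tau': array([ 1.73982335e-03, -6.12648940e+01, -2.58189690e+01,  6.92908466e-02,
        4.81537613e-02, -1.07557696e-04]), 'eef_pos': array([202.88530112, 590.90918569, 233.05407004]), 'tcp_rot': array([-3.14046912e+00, -9.88265366e-05,  2.81083311e+00]), 'ft_force': array([ 0.29645862, -0.4147894 , -0.24615037]), 'moment': array([ 0.08614494, -0.00482786,  0.0394473 ]), 'grip_force': 0.0, 'opening': 0.99194766477214}
top 436.4543065133238 436.4543065133238 315.9256178591825 200.10592132727356 [[0.106, 0.968, -0.228, 268.526], [-0.994, 0.104, -0.02, 96.407], [0.004, 0.229, 0.973, 1345.273], [0.0, 0.0, 0.0, 1.0]] dict_keys(['color', 'range_z', 'fx', 'fy', 'cx', 'cy', 'extrinsics'])
side 380.57658062896996 380.57658062896996 315.6780368033415 193.02674723805825 [[0.964, 0.142, -0.227, 348.907], [-0.267, 0.468, -0.842, -744.245], [-0.013, 0.872, 0.489, 550.618], [0.0, 0.0, 0.0, 1.0]] dict_keys(['color', 'range_z', 'fx', 'fy', 'cx', 'cy', 'extrinsics'])
```

View pics/top0.png

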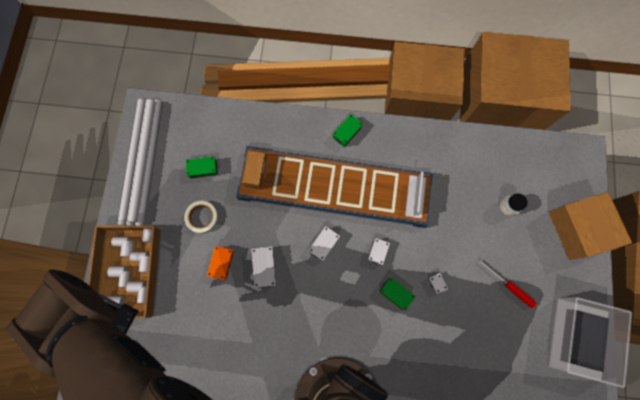

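View pics/side0.png

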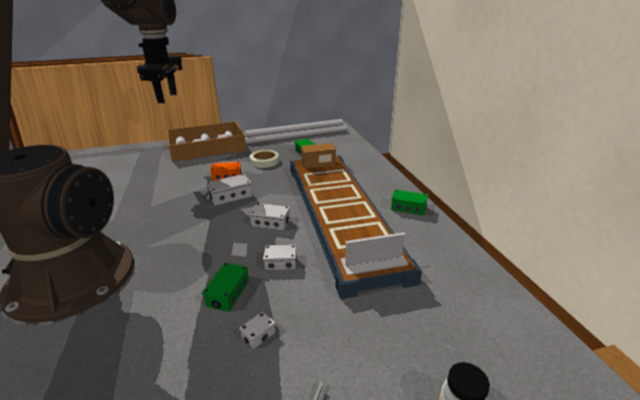

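Top view: the silver boxes are at about (262,266), (324,242), (379,250) and (438,282), apparently in order of size. The divider is at (418,193) on the right (−y) and the carton at (255,168). The bays lie between x=289 and x=383. The green and orange ones are decoys. Next I measure them and confirm in one enlarged crop.

```bash
cat > h.py <<'E'
import numpy as np,cv2
def cloud(d):
    z=d["range_z"].astype(float); v,u=np.mgrid[:z.shape[0],:z.shape[1]]
    P=np.stack([(u-d["cx"])/d["fx"]*z,-(v-d["cy"])/d["fy"]*z,-z],-1)
    E=d["extrinsics"]; W=P@E[:3,:3].T+E[:3,3]; W[z==0]=np.nan; return W
def ray(d,uv,h):
    uv=np.asarray(uv,float).reshape(-1,2); E=d["extrinsics"]
    D=np.c_[(uv[:,0]-d["cx"])/d["fx"],-(uv[:,1]-d["cy"])/d["fy"],-np.ones(len(uv))]@E[:3,:3].T
    return (E[:3,3]+D*((h-E[2,3])/D[:,2])[:,None])[:,:2]
def rect(p):  # centre, long, short, yaw(deg) of long axis
    (c,(w,h),a)=cv2.minAreaRect(p.astype(np.float32))
    if w<h: w,h,a=h,w,a+90
    return np.round(c,1),round(w,1),round(h,1),round((a+90)%180-90,1)
E
python3 - <<'E'
from h import *
d=dict(np.load("top0.npz")); W=cloud(d); c=d["color"]; hsv=cv2.cvtColor(c,cv2.COLOR_RGB2HSV)
print("bench z",np.nanmedian(W[300:330,440:480,2]))
out=c[:,:,::-1].copy()
# boxes: lid = pixels raised, unsaturated
for i,(u,v,h) in enumerate([(262,262,48),(324,240,40),(379,249,34),(438,281,28)]):
    s=np.s_[v-30:v+30,u-30:u+30]
    w=W[s]; m=(np.abs(w[...,2]-h)<7)&(hsv[s][...,1]<60)
    n,l,st,ce=cv2.connectedComponentsWithStats(m.astype(np.uint8)); k=1+st[1:,4].argmax()
    p=w[l==k]; vv,uu=np.nonzero(l==k); uv=np.c_[uu+u-30,vv+v-30]
    print("box",i+1,np.nanmedian(p[:,2]).round(1),len(p),"cloud",rect(p[:,:2]),"ray",rect(ray(d,uv,h)))
    out[uv[:,1],uv[:,0],2]=255
# bays: white tape on the deck
m=(hsv[...,1]<70)&(hsv[...,2]>150)&(np.abs(W[...,2]-40)<8); m[:, :262]=0;m[:,403:]=0;m[220:]=0
n,l,st,ce=cv2.connectedComponentsWithStats(m.astype(np.uint8))
for k in range(1,n):
    if st[k,4]>60:
        vv,uu=np.nonzero(l==k); print("bay",ce[k].round(),rect(ray(d,np.c_[uu,vv],40)),np.nanmedian(W[l==k][:,2]).round(1))
# tall things on shelf
for nm,(a,b) in dict(carton=(240,272),div=(400,436)).items():
    w=W[140:225,a:b].reshape(-1,3); p=w[(w[:,2]>80)]; print(nm,len(p),rect(p[:,:2]),np.nanmedian(p[:,2]))
cv2.imwrite("pics/crop.png",cv2.resize(np.hstack([c[215:305,240:460,::-1]]),None,fx=3.6,fy=3.6,interpolation=cv2.INTER_CUBIC))
E
```

```text
bench z -0.7141827814662065
box 1 47.0 818 cloud (array([355.2, 258.5]), 115.0, 62.5, 12.1) ray (array([355. , 257.8]), 114.6, 62.0, 12.4)
box 2 39.0 537 cloud (array([444.9,  87. ]), 92.2, 53.9, -29.0) ray (array([444.3,  87.1]), 91.8, 53.8, -28.7)
box 3 33.0 353 cloud (array([439.3, -79.5]), 69.7, 45.6, -13.9) ray (array([438.9, -79.5]), 70.1, 45.4, -13.8)
box 4 27.3 228 cloud (array([ 364.2, -263.3]), 51.3, 39.1, 31.2) ray (array([ 363.9, -262.8]), 51.4, 38.2, 30.3)
bay [292. 179.] (array([639.2, 218.9]), 126.5, 78.5, -2.6) 39.3
bay [320. 182.] (array([632. , 118.1]), 126.5, 78.5, -2.8) 39.7
bay [351. 186.] (array([630.6,  19.4]), 126.4, 78.5, -2.7) 39.6
bay [383. 191.] (array([626.9, -80.6]), 126.5, 78.6, -2.7) 39.5
carton 570 (array([641.2, 320.6]), 101.9, 50.9, -2.4) 93.74647359908943
div 120 (array([ 618.2, -177.9]), 122.8, 7.0, -3.1) 100.23720391956249
```

View pics/crop.png

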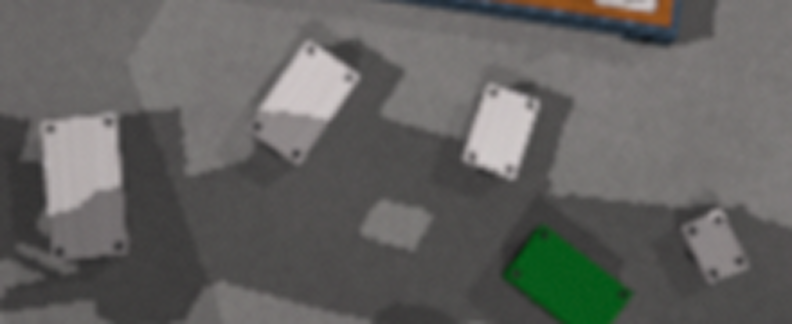

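The crop shows four silver boxes with lids up, and their measured sizes match box_1 to box_4 from left to right. Only the green one between box_3 and box_4 is a decoy. I'll start with box_1, tool yaw 192.2°.

>>> arm_command([
  {"dx": 0.006,"dy": -0.014,"dz": -0.004,"yaw": 1.2},
  {"dx": 0.0127,"dy": -0.0277,"dz": -0.0086,"yaw": 2.6},
  {"dx": 0.0127,"dy": -0.0277,"dz": -0.0086,"yaw": 2.6},
  {"dx": 0.0127,"dy": -0.0277,"dz": -0.0086,"yaw": 2.6},
  {"dx": 0.0127,"dy": -0.0277,"dz": -0.0086,"yaw": 2.6},
  {"dx": 0.0127,"dy": -0.0277,"dz": -0.0086,"yaw": 2.6},
  {"dx": 0.0127,"dy": -0.0277,"dz": -0.0086,"yaw": 2.6},
  {"dx": 0.0127,"dy": -0.0277,"dz": -0.0086,"yaw": 2.6},
  {"dx": 0.0127,"dy": -0.0277,"dz": -0.0086,"yaw": 2.6},
  {"dx": 0.0127,"dy": -0.0277,"dz": -0.0086,"yaw": 2.6},
  {"dx": 0.0127,"dy": -0.0277,"dz": -0.0086,"yaw": 2.6},
  {"dx": 0.0127,"dy": -0.0277,"dz": -0.0086,"yaw": 2.6},
  {"dx": 0.0065,"dy": -0.014,"dz": -0.004,"yaw": 1.4},
  {"dx": 0},
  {"dx": 0},
  {"dx": 0},
], gripper=0.088)

```text
$.deltas[13]: bad value
```

>>> arm_command([
  {"dx": 0.006,"dy": -0.014,"dz": -0.004,"yaw": 1.2},
  {"dx": 0.0127,"dy": -0.0277,"dz": -0.0086,"yaw": 2.6},
  {"dx": 0.0127,"dy": -0.0277,"dz": -0.0086,"yaw": 2.6},
  {"dx": 0.0127,"dy": -0.0277,"dz": -0.0086,"yaw": 2.6},
  {"dx": 0.0127,"dy": -0.0277,"dz": -0.0086,"yaw": 2.6},
  {"dx": 0.0127,"dy": -0.0277,"dz": -0.0086,"yaw": 2.6},
  {"dx": 0.0127,"dy": -0.0277,"dz": -0.0086,"yaw": 2.6},
  {"dx": 0.0127,"dy": -0.0277,"dz": -0.0086,"yaw": 2.6},
  {"dx": 0.0127,"dy": -0.0277,"dz": -0.0086,"yaw": 2.6},
  {"dx": 0.0127,"dy": -0.0277,"dz": -0.0086,"yaw": 2.6},
  {"dx": 0.0127,"dy": -0.0277,"dz": -0.0086,"yaw": 2.6},
  {"dx": 0.0127,"dy": -0.0277,"dz": -0.0086,"yaw": 2.6},
  {"dx": 0.0065,"dy": -0.014,"dz": -0.004,"yaw": 1.4},
  {"dx": 0,"dy": 0,"dz": 0,"yaw": 0},
  {"dx": 0,"dy": 0,"dz": 0,"yaw": 0},
  {"dx": 0,"dy": 0,"dz": 0,"yaw": 0},
], gripper=0.088)

```text
t: 1.7
eef_pos: [355.0, 259.1, 131.2]
tcp_rot: [3.141, 0.0, -2.928]
ft_force: [0.7, 0.4, 0.2]
opening: 0.925
grip_force: 0.0
```

```bash
cat > look.py <<'E'
import sys
from cell import read_camera,state
from h import *
d=read_camera("wrist"); n=sys.argv[1]; h=float(sys.argv[2]); cv2.imwrite(f"pics/{n}.png",d["color"][:,:,::-1])
W=cloud(d); hsv=cv2.cvtColor(d["color"],cv2.COLOR_RGB2HSV); t=state()["eef_pos"]
m=(np.abs(W[...,2]-h)<5)&(hsv[...,1]<60)&(np.hypot(W[...,0]-t[0],W[...,1]-t[1])<90)
k,l,st,ce=cv2.connectedComponentsWithStats(m.astype(np.uint8))
for i in range(1,k):
    if st[i,4]>800: print(st[i],rect(W[l==i][:,:2]),np.nanmedian(W[l==i][:,2]).round(1))
E
python3 look.py w1 48
```

```text
[ 283  145   75  125 8808] (array([356.9, 258. ]), 115.6, 62.1, 12.4) 47.8
```

View pics/w1.png

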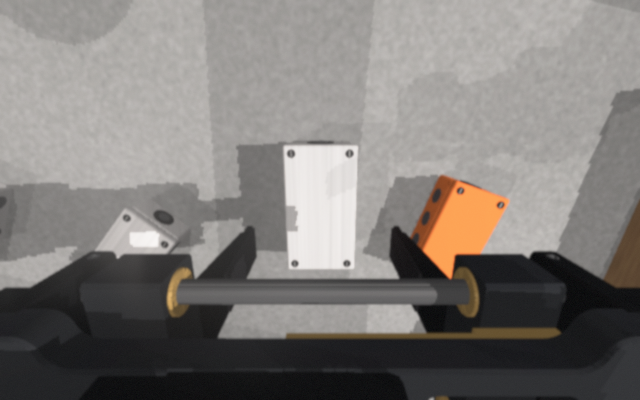

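The wrist view shows box_1 centred at (320,207) between the fingers, with the orange decoy clear at x>413. I descend and grip.

>>> arm_command([
  {"dx": 0.001,"dy": -0.001,"dz": -0.02,"yaw": 0},
  {"dx": 0,"dy": 0,"dz": -0.025,"yaw": 0},
  {"dx": 0,"dy": 0,"dz": -0.025,"yaw": 0},
  {"dx": 0,"dy": 0,"dz": -0.02,"yaw": 0},
  {"dx": 0,"dy": 0,"dz": -0.01,"yaw": 0},
  {"dx": 0,"dy": 0,"dz": -0.004,"yaw": 0},
  {"dx": 0,"dy": 0,"dz": 0,"yaw": 0},
  {"dx": 0,"dy": 0,"dz": 0,"yaw": 0},
])

```text
t: 2.55
eef_pos: [356.4, 257.7, 27.7]
tcp_rot: [3.141, 0.001, -2.928]
ft_force: [0.1, -0.0, -0.2]
opening: 0.93
grip_force: 0.0
```

>>> arm_command([
  {"dx": 0,"dy": 0,"dz": 0,"yaw": 0},
  {"dx": 0,"dy": 0,"dz": 0,"yaw": 0},
  {"dx": 0,"dy": 0,"dz": 0,"yaw": 0},
  {"dx": 0,"dy": 0,"dz": 0,"yaw": 0},
  {"dx": 0,"dy": 0,"dz": 0,"yaw": 0},
  {"dx": 0,"dy": 0,"dz": 0,"yaw": 0},
  {"dx": 0,"dy": 0,"dz": 0,"yaw": 0},
  {"dx": 0,"dy": 0,"dz": 0,"yaw": 0},
], gripper=0.0)

```text
t: 3.35
eef_pos: [356.3, 257.5, 27.3]
tcp_rot: [3.141, 0.0, -2.928]
ft_force: [-0.7, -1.1, 6.0]
opening: 0.65
grip_force: 30.0
```

>>> arm_command([
  {"dx": 0,"dy": 0,"dz": 0.01,"yaw": 0},
  {"dx": 0,"dy": 0,"dz": 0.025,"yaw": 0},
  {"dx": 0,"dy": 0,"dz": 0.03,"yaw": 0},
  {"dx": 0,"dy": 0,"dz": 0.03,"yaw": 0},
  {"dx": 0,"dy": 0,"dz": 0.015,"yaw": 0},
  {"dx": 0,"dy": 0,"dz": 0,"yaw": 0},
])

```text
t: 3.95
eef_pos: [356.5, 257.7, 139.0]
tcp_rot: [3.141, 0.003, -2.928]
ft_force: [0.6, -0.2, -3.9]
opening: 0.652
grip_force: 30.0
```

>>> arm_command([
  {"dx": 0.0085,"dy": -0.0105,"dz": 0,"yaw": -0.5},
  {"dx": 0.0169,"dy": -0.0211,"dz": 0,"yaw": -0.93},
  {"dx": 0.0169,"dy": -0.0211,"dz": 0,"yaw": -0.93},
  {"dx": 0.0169,"dy": -0.0211,"dz": 0,"yaw": -0.93},
  {"dx": 0.0169,"dy": -0.0211,"dz": 0,"yaw": -0.93},
  {"dx": 0.0169,"dy": -0.0211,"dz": 0,"yaw": -0.93},
  {"dx": 0.0169,"dy": -0.0211,"dz": 0,"yaw": -0.93},
  {"dx": 0.0169,"dy": -0.0211,"dz": 0,"yaw": -0.93},
  {"dx": 0.0169,"dy": -0.0211,"dz": 0,"yaw": -0.93},
  {"dx": 0.0169,"dy": -0.0211,"dz": 0,"yaw": -0.93},
  {"dx": 0.0169,"dy": -0.0211,"dz": 0,"yaw": -0.93},
  {"dx": 0.0169,"dy": -0.0211,"dz": 0,"yaw": -0.93},
  {"dx": 0.0169,"dy": -0.0211,"dz": 0,"yaw": -0.93},
  {"dx": 0.0169,"dy": -0.0211,"dz": 0,"yaw": -0.93},
  {"dx": 0.0169,"dy": -0.0211,"dz": 0,"yaw": -0.93},
  {"dx": 0.0169,"dy": -0.0211,"dz": 0,"yaw": -0.93},
  {"dx": 0.0085,"dy": -0.0105,"dz": 0,"yaw": -0.5},
  {"dx": 0,"dy": 0,"dz": 0,"yaw": 0},
  {"dx": 0,"dy": 0,"dz": 0,"yaw": 0},
])

```text
t: 5.85
eef_pos: [625.8, -79.5, 136.1]
tcp_rot: [3.141, -0.002, 3.094]
ft_force: [-0.9, 0.3, -4.4]
opening: 0.649
grip_force: 30.0
```

>>> arm_command([
  {"dx": 0.001,"dy": -0.001,"dz": -0.012,"yaw": 0},
  {"dx": 0,"dy": 0,"dz": -0.02,"yaw": 0},
  {"dx": 0,"dy": 0,"dz": -0.018,"yaw": 0},
  {"dx": 0,"dy": 0,"dz": -0.01,"yaw": 0},
  {"dx": 0,"dy": 0,"dz": -0.004,"yaw": 0},
  {"dx": 0,"dy": 0,"dz": -0.002,"yaw": 0},
  {"dx": 0,"dy": 0,"dz": -0.001,"yaw": 0},
  {"dx": 0,"dy": 0,"dz": 0,"yaw": 0},
])

```text
t: 6.65
eef_pos: [627.9, -81.1, 70.6]
tcp_rot: [-3.142, 0.001, 3.095]
ft_force: [0.0, -0.2, -3.9]
opening: 0.653
grip_force: 30.0
```

>>> arm_command([
  {"dx": 0,"dy": 0,"dz": -0.001,"yaw": 0},
  {"dx": 0,"dy": 0,"dz": -0.001,"yaw": 0},
  {"dx": 0,"dy": 0,"dz": -0.001,"yaw": 0},
  {"dx": 0,"dy": 0,"dz": 0,"yaw": 0},
])

```text
t: 7.05
eef_pos: [627.8, -81.1, 67.3]
tcp_rot: [3.142, 0.0, 3.094]
ft_force: [-0.9, -0.9, -1.4]
opening: 0.652
grip_force: 30.0
```

>>> arm_command([
  {"dx": 0,"dy": 0,"dz": 0,"yaw": 0},
  {"dx": 0,"dy": 0,"dz": 0,"yaw": 0},
  {"dx": 0,"dy": 0,"dz": 0,"yaw": 0},
  {"dx": 0,"dy": 0,"dz": 0,"yaw": 0},
  {"dx": 0,"dy": 0,"dz": 0.005,"yaw": 0},
  {"dx": 0,"dy": 0,"dz": 0.02,"yaw": 0},
  {"dx": 0,"dy": 0,"dz": 0.025,"yaw": 0},
  {"dx": 0,"dy": 0,"dz": 0.025,"yaw": 0},
  {"dx": 0,"dy": 0,"dz": 0,"yaw": 0},
], gripper=0.076)

```text
t: 7.95
eef_pos: [629.0, -81.4, 145.7]
tcp_rot: [-3.141, 0.005, 3.094]
ft_force: [0.2, -0.3, -0.5]
opening: 0.8
grip_force: 0.0
```

>>> arm_command([
  {"dx": -0.009,"dy": 0.0084,"dz": 0,"yaw": -1.3},
  {"dx": -0.0183,"dy": 0.0168,"dz": 0,"yaw": -2.6},
  {"dx": -0.0183,"dy": 0.0168,"dz": 0,"yaw": -2.6},
  {"dx": -0.0183,"dy": 0.0168,"dz": 0,"yaw": -2.6},
  {"dx": -0.0183,"dy": 0.0168,"dz": 0,"yaw": -2.6},
  {"dx": -0.0183,"dy": 0.0168,"dz": 0,"yaw": -2.6},
  {"dx": -0.0183,"dy": 0.0168,"dz": 0,"yaw": -2.6},
  {"dx": -0.0183,"dy": 0.0168,"dz": -0.005,"yaw": -2.6},
  {"dx": -0.0183,"dy": 0.0168,"dz": -0.005,"yaw": -2.6},
  {"dx": -0.0183,"dy": 0.0168,"dz": -0.005,"yaw": -2.6},
  {"dx": -0.009,"dy": 0.0084,"dz": 0,"yaw": -1.5},
  {"dx": 0,"dy": 0,"dz": 0,"yaw": 0},
  {"dx": 0,"dy": 0,"dz": 0,"yaw": 0},
])

```text
t: 9.25
eef_pos: [445.5, 86.8, 127.1]
tcp_rot: [3.141, 0.001, 2.638]
ft_force: [-0.3, 0.4, -1.1]
opening: 0.799
grip_force: 0.0
```

```bash
python3 look.py w2 40
python3 - <<'E'
from cell import state
print(state()["eef_pos"],np.degrees(state()["tcp_rot"][2])) if 0 else print(state()["eef_pos"])
E
```

```text
[ 291  158   63   99 5979] (array([446.2,  86.5]), 92.1, 54.1, -28.8) 39.7
[445.65002862  86.63238769 127.10057123]
```

>>> arm_command([
  {"dx": 0,"dy": 0,"dz": -0.019,"yaw": 0},
  {"dx": 0,"dy": 0,"dz": -0.025,"yaw": 0},
  {"dx": 0,"dy": 0,"dz": -0.025,"yaw": 0},
  {"dx": 0,"dy": 0,"dz": -0.02,"yaw": 0},
  {"dx": 0,"dy": 0,"dz": -0.01,"yaw": 0},
  {"dx": 0,"dy": 0,"dz": -0.003,"yaw": 0},
  {"dx": 0,"dy": 0,"dz": 0,"yaw": 0},
  {"dx": 0,"dy": 0,"dz": 0,"yaw": 0},
])

```text
t: 10.1
eef_pos: [445.4, 86.9, 25.7]
tcp_rot: [3.141, 0.001, 2.637]
ft_force: [-0.0, 0.2, 0.1]
opening: 0.798
grip_force: 0.0
```

>>> arm_command([
  {"dx": 0,"dy": 0,"dz": 0,"yaw": 0},
  {"dx": 0,"dy": 0,"dz": 0,"yaw": 0},
  {"dx": 0,"dy": 0,"dz": 0,"yaw": 0},
  {"dx": 0,"dy": 0,"dz": 0,"yaw": 0},
  {"dx": 0,"dy": 0,"dz": 0,"yaw": 0},
  {"dx": 0,"dy": 0,"dz": 0,"yaw": 0},
  {"dx": 0,"dy": 0,"dz": 0,"yaw": 0},
], gripper=0.0)

```text
t: 10.8
eef_pos: [445.1, 87.0, 25.4]
tcp_rot: [3.141, 0.0, 2.637]
ft_force: [-0.5, -0.0, 5.8]
opening: 0.569
grip_force: 30.0
```

>>> arm_command([
  {"dx": 0,"dy": 0,"dz": 0.01,"yaw": 0},
  {"dx": 0,"dy": 0,"dz": 0.025,"yaw": 0},
  {"dx": 0,"dy": 0,"dz": 0.03,"yaw": 0},
  {"dx": 0,"dy": 0,"dz": 0.03,"yaw": 0},
  {"dx": 0,"dy": 0,"dz": 0.015,"yaw": 0},
  {"dx": 0.01,"dy": -0.004,"dz": 0,"yaw": 1.5},
  {"dx": 0.0206,"dy": -0.0075,"dz": 0,"yaw": 2.9},
  {"dx": 0.0206,"dy": -0.0075,"dz": 0,"yaw": 2.9},
  {"dx": 0.0206,"dy": -0.0075,"dz": 0,"yaw": 2.9},
  {"dx": 0.0206,"dy": -0.0075,"dz": 0,"yaw": 2.9},
  {"dx": 0.0206,"dy": -0.0075,"dz": 0,"yaw": 2.9},
  {"dx": 0.0206,"dy": -0.0075,"dz": 0,"yaw": 2.9},
  {"dx": 0.0206,"dy": -0.0075,"dz": 0,"yaw": 2.9},
  {"dx": 0.0206,"dy": -0.0075,"dz": 0,"yaw": 2.9},
  {"dx": 0.01,"dy": -0.0035,"dz": 0,"yaw": 1.5},
  {"dx": 0,"dy": 0,"dz": 0,"yaw": 0},
  {"dx": 0,"dy": 0,"dz": 0,"yaw": 0},
])

```text
t: 12.5
eef_pos: [629.0, 19.6, 135.0]
tcp_rot: [3.141, -0.001, 3.093]
ft_force: [0.2, 1.1, -2.6]
opening: 0.567
grip_force: 30.0
```

>>> arm_command([
  {"dx": 0.001,"dy": 0,"dz": -0.012,"yaw": 0},
  {"dx": 0,"dy": 0,"dz": -0.02,"yaw": 0},
  {"dx": 0,"dy": 0,"dz": -0.018,"yaw": 0},
  {"dx": 0,"dy": 0,"dz": -0.01,"yaw": 0},
  {"dx": 0,"dy": 0,"dz": -0.004,"yaw": 0},
  {"dx": 0,"dy": 0,"dz": -0.002,"yaw": 0},
  {"dx": 0,"dy": 0,"dz": -0.001,"yaw": 0},
  {"dx": 0,"dy": 0,"dz": -0.001,"yaw": 0},
  {"dx": 0,"dy": 0,"dz": -0.001,"yaw": 0},
  {"dx": 0,"dy": 0,"dz": 0,"yaw": 0},
  {"dx": 0,"dy": 0,"dz": 0,"yaw": 0},
])

```text
t: 13.6
eef_pos: [630.9, 19.5, 66.3]
tcp_rot: [3.142, 0.0, 3.094]
ft_force: [-0.2, 0.1, -2.5]
opening: 0.569
grip_force: 30.0
```

Another 1 mm down, then release and rise.

>>> arm_command([
  {"dx": 0,"dy": 0,"dz": -0.001,"yaw": 0},
  {"dx": 0,"dy": 0,"dz": 0,"yaw": 0},
])

```text
t: 13.8
eef_pos: [631.0, 19.4, 65.4]
tcp_rot: [3.142, 0.001, 3.094]
ft_force: [-0.2, 0.7, 2.1]
opening: 0.569
grip_force: 30.0
```

>>> arm_command([
  {"dx": 0,"dy": 0,"dz": 0,"yaw": 0},
  {"dx": 0,"dy": 0,"dz": 0,"yaw": 0},
  {"dx": 0,"dy": 0,"dz": 0,"yaw": 0},
  {"dx": 0,"dy": 0,"dz": 0,"yaw": 0},
  {"dx": 0,"dy": 0,"dz": 0.005,"yaw": 0},
  {"dx": 0,"dy": 0,"dz": 0.02,"yaw": 0},
  {"dx": 0,"dy": 0,"dz": 0.025,"yaw": 0},
  {"dx": 0,"dy": 0,"dz": 0.025,"yaw": 0},
  {"dx": 0,"dy": 0,"dz": 0,"yaw": 0},
], gripper=0.068)

```text
t: 14.7
eef_pos: [632.1, 19.4, 143.7]
tcp_rot: [-3.142, 0.005, 3.095]
ft_force: [-0.1, 0.1, -0.2]
opening: 0.713
grip_force: 0.0
```

>>> arm_command([
  {"dx": -0.0106,"dy": -0.0055,"dz": 0,"yaw": -0.6},
  {"dx": -0.0212,"dy": -0.011,"dz": 0,"yaw": -1.25},
  {"dx": -0.0212,"dy": -0.011,"dz": 0,"yaw": -1.25},
  {"dx": -0.0212,"dy": -0.011,"dz": 0,"yaw": -1.25},
  {"dx": -0.0212,"dy": -0.011,"dz": 0,"yaw": -1.25},
  {"dx": -0.0212,"dy": -0.011,"dz": 0,"yaw": -1.25},
  {"dx": -0.0212,"dy": -0.011,"dz": -0.005,"yaw": -1.25},
  {"dx": -0.0212,"dy": -0.011,"dz": -0.005,"yaw": -1.25},
  {"dx": -0.0212,"dy": -0.011,"dz": -0.005,"yaw": -1.25},
  {"dx": -0.0106,"dy": -0.0055,"dz": 0,"yaw": -0.6},
  {"dx": 0,"dy": 0,"dz": 0,"yaw": 0},
  {"dx": 0,"dy": 0,"dz": 0,"yaw": 0},
], gripper=0.07)

```text
t: 15.9
eef_pos: [440.5, -79.6, 125.2]
tcp_rot: [3.141, 0.001, 2.899]
ft_force: [-0.8, -0.4, 0.0]
opening: 0.734
grip_force: 0.0
```

```bash
python3 look.py w3 34
```

```text
[ 295  169   53   74 3744] (array([440.3, -80.5]), 69.3, 46.0, -13.9) 33.8
```

>>> arm_command([
  {"dx": 0,"dy": -0.0005,"dz": -0.019,"yaw": 0},
  {"dx": 0,"dy": 0,"dz": -0.025,"yaw": 0},
  {"dx": 0,"dy": 0,"dz": -0.025,"yaw": 0},
  {"dx": 0,"dy": 0,"dz": -0.02,"yaw": 0},
  {"dx": 0,"dy": 0,"dz": -0.009,"yaw": 0},
  {"dx": 0,"dy": 0,"dz": -0.003,"yaw": 0},
  {"dx": 0,"dy": 0,"dz": 0,"yaw": 0},
  {"dx": 0,"dy": 0,"dz": 0,"yaw": 0},
])

```text
t: 16.75
eef_pos: [440.4, -80.1, 24.7]
tcp_rot: [-3.142, 0.001, 2.899]
ft_force: [0.1, -0.2, 0.7]
opening: 0.737
grip_force: 0.0
```

>>> arm_command([
  {"dx": 0,"dy": 0,"dz": 0,"yaw": 0},
  {"dx": 0,"dy": 0,"dz": 0,"yaw": 0},
  {"dx": 0,"dy": 0,"dz": 0,"yaw": 0},
  {"dx": 0,"dy": 0,"dz": 0,"yaw": 0},
  {"dx": 0,"dy": 0,"dz": 0,"yaw": 0},
  {"dx": 0,"dy": 0,"dz": 0,"yaw": 0},
  {"dx": 0,"dy": 0,"dz": 0,"yaw": 0},
], gripper=0.0)

```text
t: 17.45
eef_pos: [440.1, -80.1, 24.3]
tcp_rot: [3.142, 0.0, 2.899]
ft_force: [-1.6, 0.4, 5.8]
opening: 0.48
grip_force: 30.0
```

>>> arm_command([
  {"dx": 0,"dy": 0,"dz": 0.01,"yaw": 0},
  {"dx": 0,"dy": 0,"dz": 0.025,"yaw": 0},
  {"dx": 0,"dy": 0,"dz": 0.03,"yaw": 0},
  {"dx": 0,"dy": 0,"dz": 0.03,"yaw": 0},
  {"dx": 0,"dy": 0,"dz": 0.015,"yaw": 0},
  {"dx": 0.0088,"dy": 0.009,"dz": 0,"yaw": 0.5},
  {"dx": 0.0176,"dy": 0.018,"dz": 0,"yaw": 1},
  {"dx": 0.0176,"dy": 0.018,"dz": 0,"yaw": 1},
  {"dx": 0.0176,"dy": 0.018,"dz": 0,"yaw": 1},
  {"dx": 0.0176,"dy": 0.018,"dz": 0,"yaw": 1},
  {"dx": 0.0176,"dy": 0.018,"dz": 0,"yaw": 1},
  {"dx": 0.0176,"dy": 0.018,"dz": 0,"yaw": 1.1},
  {"dx": 0.0176,"dy": 0.018,"dz": 0,"yaw": 1.1},
  {"dx": 0.0176,"dy": 0.018,"dz": 0,"yaw": 1},
  {"dx": 0.0176,"dy": 0.018,"dz": 0,"yaw": 1},
  {"dx": 0.0176,"dy": 0.018,"dz": 0,"yaw": 1},
  {"dx": 0.0088,"dy": 0.0092,"dz": 0,"yaw": 0.5},
  {"dx": 0,"dy": 0,"dz": 0,"yaw": 0},
  {"dx": 0,"dy": 0,"dz": 0,"yaw": 0},
])

```text
t: 19.35
eef_pos: [632.8, 118.0, 133.3]
tcp_rot: [-3.141, -0.002, 3.095]
ft_force: [-0.5, -0.8, -1.5]
opening: 0.485
grip_force: 30.0
```

>>> arm_command([
  {"dx": 0,"dy": 0,"dz": -0.012,"yaw": 0},
  {"dx": 0,"dy": 0,"dz": -0.02,"yaw": 0},
  {"dx": 0,"dy": 0,"dz": -0.018,"yaw": 0},
  {"dx": 0,"dy": 0,"dz": -0.01,"yaw": 0},
  {"dx": 0,"dy": 0,"dz": -0.004,"yaw": 0},
  {"dx": 0,"dy": 0,"dz": -0.002,"yaw": 0},
  {"dx": 0,"dy": 0,"dz": -0.001,"yaw": 0},
  {"dx": 0,"dy": 0,"dz": -0.001,"yaw": 0},
  {"dx": 0,"dy": 0,"dz": 0,"yaw": 0},
  {"dx": 0,"dy": 0,"dz": 0,"yaw": 0},
])

```text
t: 20.35
eef_pos: [633.7, 118.2, 66.4]
tcp_rot: [3.141, 0.001, 3.094]
ft_force: [-0.4, -0.4, -1.9]
opening: 0.481
grip_force: 30.0
```

>>> arm_command([
  {"dx": 0,"dy": 0,"dz": -0.001,"yaw": 0},
  {"dx": 0,"dy": 0,"dz": -0.001,"yaw": 0},
  {"dx": 0,"dy": 0,"dz": 0,"yaw": 0},
])

```text
t: 20.65
eef_pos: [633.7, 118.2, 64.4]
tcp_rot: [3.141, 0.0, 3.094]
ft_force: [-1.2, -0.2, 2.8]
opening: 0.481
grip_force: 30.0
```

>>> arm_command([
  {"dx": 0,"dy": 0,"dz": 0,"yaw": 0},
  {"dx": 0,"dy": 0,"dz": 0,"yaw": 0},
  {"dx": 0,"dy": 0,"dz": 0,"yaw": 0},
  {"dx": 0,"dy": 0,"dz": 0,"yaw": 0},
  {"dx": 0,"dy": 0,"dz": 0.005,"yaw": 0},
  {"dx": 0,"dy": 0,"dz": 0.02,"yaw": 0},
  {"dx": 0,"dy": 0,"dz": 0.025,"yaw": 0},
  {"dx": 0,"dy": 0,"dz": 0.025,"yaw": 0},
  {"dx": 0,"dy": 0,"dz": 0,"yaw": 0},
], gripper=0.062)

```text
t: 21.55
eef_pos: [634.9, 118.3, 142.8]
tcp_rot: [3.141, 0.005, 3.094]
ft_force: [0.7, 1.0, 0.2]
opening: 0.653
grip_force: 0.0
```

>>> arm_command([
  {"dx": -0.0071,"dy": -0.01,"dz": 0,"yaw": -3.9},
  {"dx": -0.01415,"dy": -0.02006,"dz": 0,"yaw": -7.73},
  {"dx": -0.01415,"dy": -0.02006,"dz": 0,"yaw": -7.73},
  {"dx": -0.01415,"dy": -0.02006,"dz": 0,"yaw": -7.73},
  {"dx": -0.01415,"dy": -0.02006,"dz": 0,"yaw": -7.73},
  {"dx": -0.01415,"dy": -0.02006,"dz": 0,"yaw": -7.73},
  {"dx": -0.01415,"dy": -0.02006,"dz": 0,"yaw": -7.73},
  {"dx": -0.01415,"dy": -0.02006,"dz": 0,"yaw": -7.73},
  {"dx": -0.01415,"dy": -0.02006,"dz": 0,"yaw": -7.73},
  {"dx": -0.01415,"dy": -0.02006,"dz": 0,"yaw": -7.73},
  {"dx": -0.01415,"dy": -0.02006,"dz": 0,"yaw": -7.73},
  {"dx": -0.01415,"dy": -0.02006,"dz": 0,"yaw": -7.73},
  {"dx": -0.01415,"dy": -0.02006,"dz": 0,"yaw": -7.73},
  {"dx": -0.01415,"dy": -0.02006,"dz": 0,"yaw": -7.73},
  {"dx": -0.01415,"dy": -0.02006,"dz": 0,"yaw": -7.73},
  {"dx": -0.01415,"dy": -0.02006,"dz": -0.005,"yaw": -7.73},
  {"dx": -0.01415,"dy": -0.02006,"dz": -0.005,"yaw": -7.73},
  {"dx": -0.01415,"dy": -0.02006,"dz": -0.005,"yaw": -7.73},
  {"dx": -0.01415,"dy": -0.02006,"dz": 0,"yaw": -7.73},
  {"dx": -0.0071,"dy": -0.01,"dz": 0,"yaw": -3.9},
])

```text
t: 23.55
eef_pos: [363.6, -264.0, 123.7]
tcp_rot: [-3.141, 0.0, 0.524]
ft_force: [0.3, 0.1, -0.1]
opening: 0.653
grip_force: 0.0
```

>>> arm_command([
  {"dx": 0,"dy": 0,"dz": 0,"yaw": 0},
  {"dx": 0,"dy": 0,"dz": 0,"yaw": 0},
  {"dx": 0,"dy": 0,"dz": 0,"yaw": 0},
])

```text
t: 23.85
eef_pos: [365.0, -262.4, 124.0]
tcp_rot: [-3.142, 0.0, 0.532]
ft_force: [1.0, 0.1, -0.1]
opening: 0.651
grip_force: 0.0
```

```bash
python3 look.py w4 28
```

```text
[ 305  178   42   55 2230] (array([ 365.5, -264.3]), 51.6, 37.9, 30.2) 27.8
```

>>> arm_command([
  {"dx": 0,"dy": -0.0015,"dz": -0.019,"yaw": 0},
  {"dx": 0,"dy": 0,"dz": -0.025,"yaw": 0},
  {"dx": 0,"dy": 0,"dz": -0.025,"yaw": 0},
  {"dx": 0,"dy": 0,"dz": -0.02,"yaw": 0},
  {"dx": 0,"dy": 0,"dz": -0.009,"yaw": 0},
  {"dx": 0,"dy": 0,"dz": -0.003,"yaw": 0},
  {"dx": 0,"dy": 0,"dz": 0,"yaw": 0},
  {"dx": 0,"dy": 0,"dz": 0,"yaw": 0},
])

```text
t: 24.7
eef_pos: [365.0, -264.5, 23.7]
tcp_rot: [3.141, -0.0, 0.53]
ft_force: [-0.8, 0.1, -0.1]
opening: 0.649
grip_force: 0.0
```

>>> arm_command([
  {"dx": 0,"dy": 0,"dz": 0,"yaw": 0},
  {"dx": 0,"dy": 0,"dz": 0,"yaw": 0},
  {"dx": 0,"dy": 0,"dz": 0,"yaw": 0},
  {"dx": 0,"dy": 0,"dz": 0,"yaw": 0},
  {"dx": 0,"dy": 0,"dz": 0,"yaw": 0},
  {"dx": 0,"dy": 0,"dz": 0,"yaw": 0},
  {"dx": 0,"dy": 0,"dz": 0,"yaw": 0},
], gripper=0.0)

```text
t: 25.4
eef_pos: [364.8, -264.6, 23.3]
tcp_rot: [3.141, -0.0, 0.53]
ft_force: [-0.6, -0.1, 4.8]
opening: 0.4
grip_force: 30.0
```

>>> arm_command([
  {"dx": 0,"dy": 0,"dz": 0.01,"yaw": 0},
  {"dx": 0,"dy": 0,"dz": 0.025,"yaw": 0},
  {"dx": 0,"dy": 0,"dz": 0.03,"yaw": 0},
  {"dx": 0,"dy": 0,"dz": 0.03,"yaw": 0},
  {"dx": 0,"dy": 0,"dz": 0.015,"yaw": 0},
  {"dx": 0,"dy": 0,"dz": 0,"yaw": 0},
])

```text
t: 26.0
eef_pos: [365.1, -264.8, 135.2]
tcp_rot: [3.138, -0.001, 0.53]
ft_force: [0.0, 0.1, -0.9]
opening: 0.398
grip_force: 30.0
```

>>> arm_command([
  {"dx": 0.0072,"dy": 0.0128,"dz": 0,"yaw": -0.9},
  {"dx": 0.0144,"dy": 0.0254,"dz": 0,"yaw": -1.74},
  {"dx": 0.0144,"dy": 0.0254,"dz": 0,"yaw": -1.74},
  {"dx": 0.0144,"dy": 0.0254,"dz": 0,"yaw": -1.74},
  {"dx": 0.0144,"dy": 0.0254,"dz": 0,"yaw": -1.74},
  {"dx": 0.0144,"dy": 0.0254,"dz": 0,"yaw": -1.74},
  {"dx": 0.0144,"dy": 0.0254,"dz": 0,"yaw": -1.74},
  {"dx": 0.0144,"dy": 0.0254,"dz": 0,"yaw": -1.74},
  {"dx": 0.0144,"dy": 0.0254,"dz": 0,"yaw": -1.74},
  {"dx": 0.0144,"dy": 0.0254,"dz": 0,"yaw": -1.74},
  {"dx": 0.0144,"dy": 0.0254,"dz": 0,"yaw": -1.74},
  {"dx": 0.0144,"dy": 0.0254,"dz": 0,"yaw": -1.74},
  {"dx": 0.0144,"dy": 0.0254,"dz": 0,"yaw": -1.74},
  {"dx": 0.0144,"dy": 0.0254,"dz": 0,"yaw": -1.74},
  {"dx": 0.0144,"dy": 0.0254,"dz": 0,"yaw": -1.74},
  {"dx": 0.0144,"dy": 0.0254,"dz": 0,"yaw": -1.74},
  {"dx": 0.0144,"dy": 0.0254,"dz": 0,"yaw": -1.74},
  {"dx": 0.0144,"dy": 0.0254,"dz": 0,"yaw": -1.74},
  {"dx": 0.0144,"dy": 0.0254,"dz": 0,"yaw": -1.74},
  {"dx": 0.0072,"dy": 0.0128,"dz": 0,"yaw": -0.9},
])

```text
t: 28.0
eef_pos: [638.5, 220.2, 131.4]
tcp_rot: [3.141, 0.002, -0.048]
ft_force: [-1.1, -0.5, -1.0]
opening: 0.397
grip_force: 30.0
```

>>> arm_command([
  {"dx": 0,"dy": 0,"dz": 0,"yaw": 0},
  {"dx": 0,"dy": 0,"dz": 0,"yaw": 0},
  {"dx": 0,"dy": 0,"dz": 0,"yaw": 0},
])

```text
t: 28.3
eef_pos: [637.7, 217.5, 132.5]
tcp_rot: [3.141, 0.001, -0.049]
ft_force: [0.0, -0.1, -1.4]
opening: 0.399
grip_force: 30.0
```

Descend about 69 mm, with a 1 mm shift in x and y.

>>> arm_command([
  {"dx": 0.001,"dy": 0.001,"dz": -0.012,"yaw": 0},
  {"dx": 0,"dy": 0,"dz": -0.02,"yaw": 0},
  {"dx": 0,"dy": 0,"dz": -0.018,"yaw": 0},
  {"dx": 0,"dy": 0,"dz": -0.01,"yaw": 0},
  {"dx": 0,"dy": 0,"dz": -0.004,"yaw": 0},
  {"dx": 0,"dy": 0,"dz": -0.002,"yaw": 0},
  {"dx": 0,"dy": 0,"dz": -0.001,"yaw": 0},
  {"dx": 0,"dy": 0,"dz": -0.001,"yaw": 0},
  {"dx": 0,"dy": 0,"dz": 0,"yaw": 0},
  {"dx": 0,"dy": 0,"dz": 0,"yaw": 0},
])

```text
t: 29.3
eef_pos: [639.4, 219.4, 65.4]
tcp_rot: [-3.142, -0.001, -0.048]
ft_force: [-0.8, -0.2, -1.1]
opening: 0.395
grip_force: 30.0
```

>>> arm_command([
  {"dx": 0,"dy": 0,"dz": -0.001,"yaw": 0},
  {"dx": 0,"dy": 0,"dz": -0.001,"yaw": 0},
  {"dx": 0,"dy": 0,"dz": 0,"yaw": 0},
])

```text
t: 29.6
eef_pos: [639.3, 219.4, 63.3]
tcp_rot: [-3.142, -0.0, -0.048]
ft_force: [-0.8, -0.1, 2.3]
opening: 0.399
grip_force: 30.0
```

>>> arm_command([
  {"dx": 0,"dy": 0,"dz": 0,"yaw": 0},
  {"dx": 0,"dy": 0,"dz": 0,"yaw": 0},
  {"dx": 0,"dy": 0,"dz": 0,"yaw": 0},
  {"dx": 0,"dy": 0,"dz": 0,"yaw": 0},
  {"dx": 0,"dy": 0,"dz": 0.005,"yaw": 0},
  {"dx": 0,"dy": 0,"dz": 0.02,"yaw": 0},
  {"dx": 0,"dy": 0,"dz": 0.025,"yaw": 0},
  {"dx": 0,"dy": 0,"dz": 0.025,"yaw": 0},
  {"dx": -0.02,"dy": 0,"dz": 0.02,"yaw": 0},
  {"dx": -0.03,"dy": 0,"dz": 0.02,"yaw": 0},
  {"dx": -0.03,"dy": 0,"dz": 0.02,"yaw": 0},
  {"dx": -0.03,"dy": 0,"dz": 0.02,"yaw": 0},
  {"dx": -0.03,"dy": 0.02,"dz": 0.01,"yaw": 0},
  {"dx": -0.03,"dy": 0.03,"dz": 0,"yaw": 0},
  {"dx": -0.03,"dy": 0.03,"dz": 0,"yaw": 0},
  {"dx": 0,"dy": 0.03,"dz": 0,"yaw": 0},
  {"dx": 0,"dy": 0.03,"dz": 0,"yaw": 0},
  {"dx": 0,"dy": 0.02,"dz": 0,"yaw": 0},
  {"dx": 0,"dy": 0,"dz": 0,"yaw": 0},
  {"dx": 0,"dy": 0,"dz": 0,"yaw": 0},
], gripper=0.055)

```text
t: 31.6
eef_pos: [439.0, 379.1, 228.1]
tcp_rot: [3.141, 0.0, -0.047]
ft_force: [-0.1, -0.9, -0.5]
opening: 0.581
grip_force: 0.0
```

Run:
```python
from cell import read_camera,state
from h import *
print(state()["eef_pos"])
d=read_camera("top"); W=cloud(d); c=d["color"]; hsv=cv2.cvtColor(c,cv2.COLOR_RGB2HSV)
for n,bx,by,h in[(1,627,-80.6,88),(2,630.6,19.4,80),(3,633,118.1,74),(4,639.2,218.9,68)]:
    m=(np.abs(W[...,2]-h)<6)&(hsv[...,1]<60)&(np.hypot(W[...,0]-bx,W[...,1]-by)<85)&(abs(W[...,1]-by)<50)
    print(n,m.sum(),rect(W[m][:,:2]),np.nanmedian(W[m][:,2]).round(1),"bay",bx,by)
w=W[140:225,235:272].reshape(-1,3); p=w[w[:,2]>85]; print("carton",len(p),rect(p[:,:2]))
cv2.imwrite("pics/end.png",cv2.resize(c[130:300,180:460,::-1],None,fx=2.8,fy=2.8,interpolation=cv2.INTER_CUBIC))
```

```text
[439.01787401 379.10897158 228.0536701 ]
1 746 (array([626. , -79.9]), 115.7, 62.2, -2.6) 87.2 bay 627 -80.6
2 503 (array([630.9,  20.1]), 91.7, 53.3, -2.9) 78.9 bay 630.6 19.4
3 319 (array([632.9, 118.8]), 70.3, 45.3, -2.6) 72.8 bay 633 118.1
4 197 (array([637.8, 220.3]), 52.0, 37.2, -3.3) 66.5 bay 639.2 218.9
carton 678 (array([561., 319.]), 265.0, 56.2, 1.3)
```

View pics/end.png

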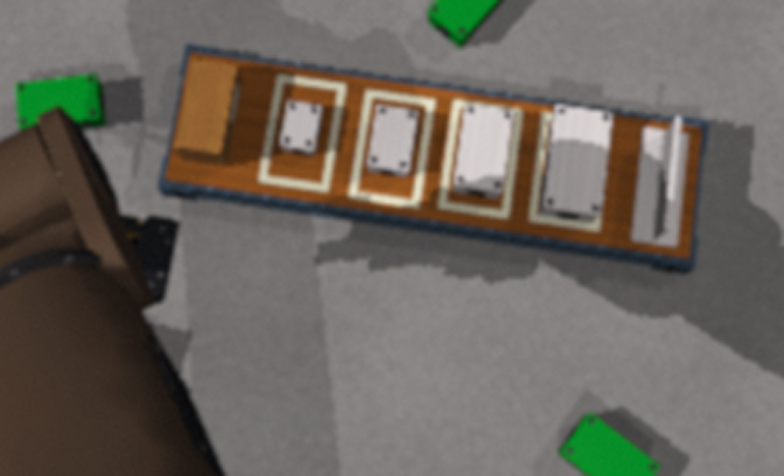

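The boxes sit in their bays from largest by the divider (577,160) to smallest by the carton (300,125), all within 2 mm of centre. The carton (207,105) looks unmoved; the arm was in view, so its fresh measurement doesn't count. I'm handing in.

```bash
python3 -c "from cell import job_done; print(job_done())"
```

```text
the job is handed in; nothing more can be done
None
```

I put the four boxes in their bays, largest by the divider to smallest by the carton, each measured within about 2 mm and 1° of its bay. The carton looks unmoved in the last picture, though I couldn't re-measure it because the arm was in view. I handed the job in at about 32 s; no verdict came back.

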